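# Load the magnetic rack in sample order

### The job

Move the four big capped sample tubes from the pink bench rack into the white magnetic rack, keeping them in the same left-to-right order, each standing fully down in its place. Lower the tubes in rather than dropping them, and leave the small vials standing where they are: they show the order, each standing in front of the place of the tube with its cap colour.

Things in the scene. Friction and masses are not known exactly. Their poses are not given: they have to be found in the camera images.
- tube_red_center (a point): Sample tube with red cap: closed off-white 50 ml tube, upright, 117 mm tip to cap top, body 30 mm in diameter, tapering over its lowest 16 mm to a blunt tip 8 mm wide; the ribbed red cap is 35 mm in diameter, 14 mm high, its middle 51 mm above this point. 40 to 75 g. Point: on the axis, half-way up (58.5 mm above the tip); z up along the axis.
- tube_yellow_center (a point): Sample tube with yellow cap: closed off-white 50 ml tube, upright, 117 mm tip to cap top, body 30 mm in diameter, tapering over its lowest 16 mm to a blunt tip 8 mm wide; the ribbed yellow cap is 35 mm in diameter, 14 mm high, its middle 51 mm above this point. 40 to 75 g. Point: on the axis, half-way up (58.5 mm above the tip); z up along the axis.
- tube_green_center (a point): Sample tube with green cap: closed off-white 50 ml tube, upright, 117 mm tip to cap top, body 30 mm in diameter, tapering over its lowest 16 mm to a blunt tip 8 mm wide; the ribbed green cap is 35 mm in diameter, 14 mm high, its middle 51 mm above this point. 40 to 75 g. Point: on the axis, half-way up (58.5 mm above the tip); z up along the axis.
- tube_blue_center (a point): Sample tube with blue cap: closed off-white 50 ml tube, upright, 117 mm tip to cap top, body 30 mm in diameter, tapering over its lowest 16 mm to a blunt tip 8 mm wide; the ribbed blue cap is 35 mm in diameter, 14 mm high, its middle 51 mm above this point. 40 to 75 g. Point: on the axis, half-way up (58.5 mm above the tip); z up along the axis.
- vial_red_center (a point): Small aliquot vial with red cap, partner of the red-capped tube: 60 mm tall, body 16.5 mm, cap 20 mm in diameter, standing loosely in the front row of the bench rack, 46 mm from the red tube's place, on the robot's side. It stays there. Point: on the axis, half-way up (30 mm above its foot).
- vial_yellow_center (a point): Small aliquot vial with yellow cap, partner of the yellow-capped tube: 60 mm tall, body 16.5 mm, cap 20 mm in diameter, standing loosely in the front row of the bench rack, 46 mm from the yellow tube's place, on the robot's side. It stays there. Point: on the axis, half-way up (30 mm above its foot).
- vial_green_center (a point): Small aliquot vial with green cap, partner of the green-capped tube: 60 mm tall, body 16.5 mm, cap 20 mm in diameter, standing loosely in the front row of the bench rack, 46 mm from the green tube's place, on the robot's side. It stays there. Point: on the axis, half-way up (30 mm above its foot).
- vial_blue_center (a point): Small aliquot vial with blue cap, partner of the blue-capped tube: 60 mm tall, body 16.5 mm, cap 20 mm in diameter, standing loosely in the front row of the bench rack, 46 mm from the blue tube's place, on the robot's side. It stays there. Point: on the axis, half-way up (30 mm above its foot).
- bench_rack: Salmon-pink rack, fixed, 252 mm long (y), 96 mm deep (x), 60 mm high, turned up to 0.25 rad. Origin: centre of its underside; x away from the robot, y left along the row, z up. Back row (x +18 mm): places for the tubes at y +81, +27, -27, -81 mm, full at the start in any order, cap tops 124 mm above the bench. Front row (x -28 mm): a vial before each tube, tops at 74 mm.
- magnet_rack: White rack with dark magnet bar on its far side, fixed, left or right of the pink one, turned up to 0.25 rad; 252 mm long (y), x -23 to +49 mm, 60 mm high. Origin: under the row's centre, on the bench; x away from the robot, y left, z up. Four empty 36 mm holes at x 0, y +81, +27, -27, -81 mm, over seats that centre the tapered tip. Fully down, a tube's middle is 66 mm above the bench.

How it is judged:
At the end, for the whole second after the job is handed in: Each tube stands in the magnetic rack at the same place from the left as its vial in the bench rack: middle within 10 mm of the place along and across the rack and 60 to 72 mm above its underside (fully down), leaning under 0.12 rad, at rest, released; vials within 15 mm of their starts (x of tube_red_center in the frame of magnet_rack between -0.01 and 0.01 m and z of tube_red_center in the frame of magnet_rack between 0.0597 and 0.0717 m and angle between each of tube_red_center, tube_yellow_center, tube_green_center, tube_blue_center's own z axis and vertical below 0.12 rad and linear speed of each of tube_red, tube_yellow, tube_green, tube_blue below 0.02 m/s and contact force between the fingers and tube_red below 0.05 N and ((y of vial_red_center in the frame of bench_rack between 0.066 and 0.096 m and y of tube_red_center in the frame of magnet_rack between 0.071 and 0.091 m) or (y of vial_red_center in the frame of bench_rack between 0.012 and 0.042 m and y of tube_red_center in the frame of magnet_rack between 0.017 and 0.037 m) or (y of vial_red_center in the frame of bench_rack between -0.042 and -0.012 m and y of tube_red_center in the frame of magnet_rack between -0.037 and -0.017 m) or (y of vial_red_center in the frame of bench_rack between -0.096 and -0.066 m and y of tube_red_center in the frame of magnet_rack between -0.091 and -0.071 m)) and x of tube_yellow_center in the frame of magnet_rack between -0.01 and 0.01 m and z of tube_yellow_center in the frame of magnet_rack between 0.0597 and 0.0717 m and contact force between the fingers and tube_yellow below 0.05 N and ((y of vial_yellow_center in the frame of bench_rack between 0.066 and 0.096 m and y of tube_yellow_center in the frame of magnet_rack between 0.071 and 0.091 m) or (y of vial_yellow_center in the frame of bench_rack between 0.012 and 0.042 m and y of tube_yellow_center in the frame of magnet_rack between 0.017 and 0.037 m) or (y of vial_yellow_center in the frame of bench_rack between -0.042 and -0.012 m and y of tube_yellow_center in the frame of magnet_rack between -0.037 and -0.017 m) or (y of vial_yellow_center in the frame of bench_rack between -0.096 and -0.066 m and y of tube_yellow_center in the frame of magnet_rack between -0.091 and -0.071 m)) and x of tube_green_center in the frame of magnet_rack between -0.01 and 0.01 m and z of tube_green_center in the frame of magnet_rack between 0.0597 and 0.0717 m and contact force between the fingers and tube_green below 0.05 N and ((y of vial_green_center in the frame of bench_rack between 0.066 and 0.096 m and y of tube_green_center in the frame of magnet_rack between 0.071 and 0.091 m) or (y of vial_green_center in the frame of bench_rack between 0.012 and 0.042 m and y of tube_green_center in the frame of magnet_rack between 0.017 and 0.037 m) or (y of vial_green_center in the frame of bench_rack between -0.042 and -0.012 m and y of tube_green_center in the frame of magnet_rack between -0.037 and -0.017 m) or (y of vial_green_center in the frame of bench_rack between -0.096 and -0.066 m and y of tube_green_center in the frame of magnet_rack between -0.091 and -0.071 m)) and x of tube_blue_center in the frame of magnet_rack between -0.01 and 0.01 m and z of tube_blue_center in the frame of magnet_rack between 0.0597 and 0.0717 m and contact force between the fingers and tube_blue below 0.05 N and ((y of vial_blue_center in the frame of bench_rack between 0.066 and 0.096 m and y of tube_blue_center in the frame of magnet_rack between 0.071 and 0.091 m) or (y of vial_blue_center in the frame of bench_rack between 0.012 and 0.042 m and y of tube_blue_center in the frame of magnet_rack between 0.017 and 0.037 m) or (y of vial_blue_center in the frame of bench_rack between -0.042 and -0.012 m and y of tube_blue_center in the frame of magnet_rack between -0.037 and -0.017 m) or (y of vial_blue_center in the frame of bench_rack between -0.096 and -0.066 m and y of tube_blue_center in the frame of magnet_rack between -0.091 and -0.071 m))); the robot touches nothing.
It fails at once if a tube is dropped: it falls freely faster than 0.7 m/s (more than about 25 mm) ((linear speed of tube_red above 0.7 m/s and contact force between anything else and tube_red below 0.05 N) or (linear speed of tube_yellow above 0.7 m/s and contact force between anything else and tube_yellow below 0.05 N) or (linear speed of tube_green above 0.7 m/s and contact force between anything else and tube_green below 0.05 N) or (linear speed of tube_blue above 0.7 m/s and contact force between anything else and tube_blue below 0.05 N)).
It fails at once if a vial is moved more than 15 mm from where it stood (distance of any of vial_red_center, vial_yellow_center, vial_green_center, vial_blue_center from where it was at the start of the episode above 0.015 m).
It also fails if it takes over 96 s, if anything falls off the work surface, if the arm or the gripper's body presses on something with over 40 N, if the wrist force passes 120 N, or if a joint passes its speed limit or range.

### The arm

A 7-joint arm with a two-finger parallel gripper is mounted at the origin on the work surface. World frame = base frame: x ahead of the robot, y to its left, z up, the work surface at z = 0. Lengths are in m, angles in rad, forces in N, time in s.
With the tool pointing down it reaches from about 0.4 to 0.85 m from the base axis. Payload 4.4 kg.
Tool frame: the origin (TCP) lies at the very end of the fingers, on their centre line; the grasp point (between the pads) lies 19 mm behind it; y points along the fingers, z is the direction in which the jaws open and shut, and the axes are right-handed (so a half turn about y gives the same grasp; the last joint's range is limited). The gripper opens to 94 mm and grips with 3 to 60 N. Pads are 16 mm wide; open, the fingers measure 119 mm over their backs; the gripper's body (75 mm by 177 mm) begins 78 mm behind the grasp point.
Start: joints at [1.112, 0.628, 0.038, 1.517, -0.027, 0.996, -0.02], TCP at [0.249, -0.6, 0.205] pointing down, gripper open.
Joint ranges: [-3.06, 3.06], [-0.37, 2.12], [-1.25, 1.32], [0.18, 2.47], [-1.1, 4.24], [0.23, 1.98], [-2.94, 2.94]. Speed limits (rad/s): [2.57, 2.57, 3.14, 3.14, 3.14, 3.14, 3.14].

### API

Orientations are given as a 3x3 rotation matrix whose columns are the frame's x, y, z axes.
In Python, from bench import * gives the robot as it stands.
- The arm moves only by the tool arm_command, never from a script. Its argument "targets" is a list of rows, each a list of 7 numbers: the gripper command: -1 is fully open, 1 is shut, values between are in proportion, then the shift along the world's x, y, z in cm, then the turn, a rotation vector about the world's x, y, z in rad. In form: [[grip, x, y, z, wx, wy, wz], ...]. A call has 1 to 20 rows; each row shifts and turns the pose as measured when the row begins; what a row does not reach is not made up. A row lasts 1/8 s, in which the tool goes at most 62.5 mm and 10.7 degrees, less where a joint would pass 70% of its speed; a pose out of reach is approached as far as the arm can. A call with a gripper value outside its range is refused whole. The fingers move at their own pace and stop on an object; "squeeze" is the grip in N (left out, the last holds). Time passes only in rows, so rows that do not move let the fingers close. It gives the time, the measured TCP pose, the force and the opening at its end, in the units of the state.
- read_state(): the state, without advancing time (a new reading comes with each control period).
- get_image(name): name is "scene" or "top" or "wrist"; returns a dict with "frame" (400x640x3 uint8, red, green, blue), "depth" (400x640 float32, m along the optical axis (not along the pixel's ray), 0 where there is no reading), "camera_matrix" (3x3 intrinsics, pixels), "k1" (the pictures are not rectified: a ray, as slopes to the right and down, at radius r is drawn at 1 + k1 r^2 times it, then the intrinsics apply), "pose" (4x4, takes a point from camera to world coordinates). Camera axes: x right, y down, z forward; pixel columns grow to the right and rows downward; lengths in m; the calibration is good to about 2 mm. A picture is of the moment at which its call begins.
- hand_in(): hands the job in, once; it reports no verdict.
Trained networks look in the newest picture that a camera, given by its name, has taken for a name from the list of things; names that differ only in an ending like _2 or _b are one class to them, and where a whole thing is asked for, a point or a joint stands for the part that bears it (a point fixed in the world has none). Each returns a list of dicts, best first, with "score" (0 to 1); they miss things now and then, are a little off and sometimes report something else, mostly with a low value. They report only what shows in the picture. A call takes as long as a camera call.
- search_frame(camera, query): "position" ([x, y, z] in m, in world coordinates, good to about 4 mm: the middle of the surface that is visible of it).
- masks_of(camera, query): "mask" (400x640 bool, what is visible of it).
The state is a dict: "clock": time; "joint_pos": joint angles; "qvel": joint speeds; "joint_efforts": joint torques, N m; "position": TCP position; "tool_rot": TCP orientation; "contact_force": force on the tool from outside, world axes, zero at the start; "torque": the same for the moment, N m; "gripper_width": opening from 0.0 (shut) to 1.0 (fully open).
Only numpy, scipy, OpenCV 4.12 (cv2) and the standard library are available. Lean on these libraries where they do the work, as an engineer would, in place of code of your own. Each camera call takes 0.05 s, during which the arm holds its last target.

## Working session

There is one attempt and no reset: what is moved stays moved. The work goes in short steps, Python scripts to look and compute and a tool call to move; the robot and the scene stay as the last step left them, time stands still between calls to the robot, and variables do not carry over. Pictures are saved under pics/ and viewed, and the job is handed in when it is done.

Besides the shell and the picture viewer there is one more tool, called after "Call:" as a command line: name --pt "numbers of a row" for each row, then --argument value for the rest. arm_command: Moves the arm, as the interface text tells. Its arguments: {"type":"object","properties":{"targets":{"type":"array","items":{"type":"array","items":{"type":"number"}}},"squeeze":{"type":"number"}},"required":["targets"]}

```bash
mkdir -p pics; ls
python3 - <<'E'
from bench import *
import cv2,numpy as np
s=read_state()
for k in s: print(k,np.round(s[k],3).tolist())
for n in ["scene","top","wrist"]:
    g=get_image(n); cv2.imwrite(f"pics/a_{n}.png",g["frame"][:,:,::-1]); print(n,g["k1"],np.round(g["camera_matrix"],1).tolist(),np.round(g["pose"],3).tolist())
E
```

```text
pics
clock 0.0
joint_pos [1.112, 0.629, 0.038, 1.518, -0.027, 0.996, -0.02]
qvel [0.0, 0.001, -0.0, -0.001, -0.001, -0.001, -0.0]
joint_efforts [-0.0, -54.973, 1.144, -18.663, -0.052, 0.024, 0.0]
position [0.249, -0.6, 0.205]
tool_rot [[-0.924, -0.001, 0.383], [-0.383, 0.002, -0.924], [0.0, -1.0, -0.002]]
contact_force [0.338, 0.824, -0.432]
torque [0.011, -0.028, 0.014]
gripper_width 1.0
scene -0.014843646160191017 [[361.2, 0.0, 315.1], [0.0, 361.2, 197.5], [0.0, 0.0, 1.0]] [[-0.596, 0.48, -0.644, 1.085], [0.803, 0.337, -0.492, 0.403], [-0.019, -0.81, -0.586, 0.573], [0.0, 0.0, 0.0, 1.0]]
top -0.00898325705935043 [[501.9, 0.0, 319.0], [0.0, 501.9, 200.2], [0.0, 0.0, 1.0]] [[-0.024, -0.982, 0.186, 0.336], [-1.0, 0.02, -0.023, 0.006], [0.018, -0.186, -0.982, 1.034], [0.0, 0.0, 0.0, 1.0]]
wrist 0.0037914605908935996 [[332.4, 0.0, 318.0], [0.0, 332.4, 204.1], [0.0, 0.0, 1.0]] [[0.384, -0.893, -0.237, 0.317], [-0.924, -0.371, -0.097, -0.57], [-0.001, 0.256, -0.967, 0.384], [0.0, 0.0, 0.0, 1.0]]
```

View pics/a_scene.png

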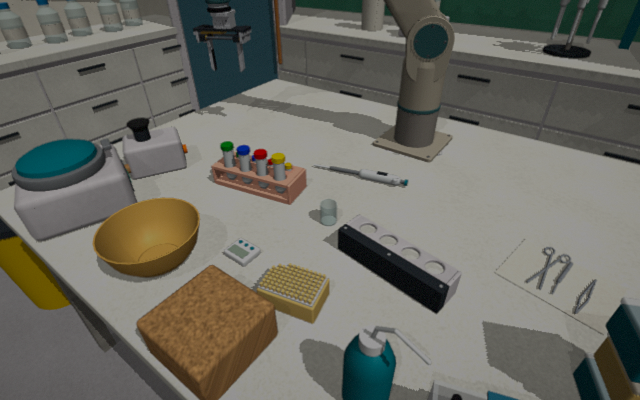

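View pics/a_top.png

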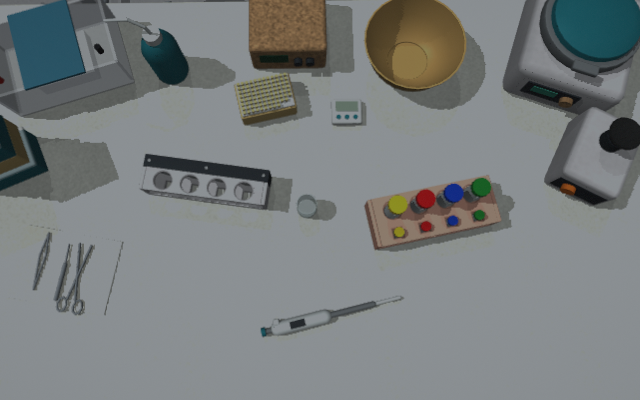

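View pics/a_wrist.png

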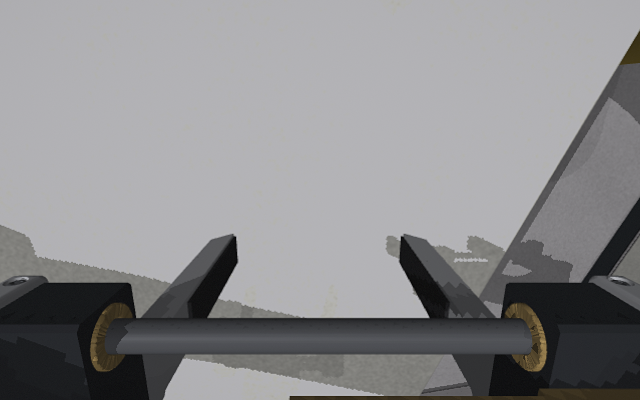

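The scene view shows the pink rack at about (260,175) with four capped tubes and the white rack at about (395,255). In the top view the caps are at yellow (398,205), red (425,199), blue (453,193) and green (481,188). The vials in front of them are in the same order, and the magnet rack's holes run from (162,180) to (243,190). Next I'll measure these positions.

```bash
cat > h.py <<'E'
from bench import *
import cv2,numpy as np
def world(g):
    K=g["camera_matrix"];h,w=g["depth"].shape
    u,v=np.meshgrid(np.arange(w),np.arange(h))
    xd=(u-K[0,2])/K[0,0]; yd=(v-K[1,2])/K[1,1]
    x,y=xd.copy(),yd.copy()
    for _ in range(6):
        f=1+g["k1"]*(x*x+y*y); x=xd/f;y=yd/f
    d=g["depth"]; P=np.stack([x*d,y*d,d],-1)
    W=P@g["pose"][:3,:3].T+g["pose"][:3,3]; W[d==0]=np.nan
    return W
def project(g,p):
    p=np.atleast_2d(p); c=(p-g["pose"][:3,3])@g["pose"][:3,:3]
    a=c[:,:2]/c[:,2:]; a=a*(1+g["k1"]*(a**2).sum(1,keepdims=True))
    K=g["camera_matrix"]; return a*[K[0,0],K[1,1]]+[K[0,2],K[1,2]]
def top_center(W,m,band=.004):
    p=W[m]; p=p[~np.isnan(p).any(1)]
    if len(p)<8: return None
    zt=np.percentile(p[:,2],90); q=p[abs(p[:,2]-zt)<band]
    (c,r)=cv2.minEnclosingCircle(q[:,:2].astype(np.float32)*1000)
    return np.round([c[0]/1000,c[1]/1000,np.median(q[:,2]),r/1000,len(q)],4)
E
python3 - <<'E'
from h import *
for cam in ["top","scene"]:
    g=get_image(cam); W=world(g)
    for k in ["tube","vial"]:
        for c in ["yellow","red","blue","green"]:
            r=search_frame(cam,f"{k}_{c}_center"); m=masks_of(cam,f"{k}_{c}_center")
            print(cam,k,c,[(np.round(a["position"],3).tolist(),round(a["score"],2)) for a in r[:2]], m and (round(m[0]["score"],2),top_center(W,m[0]["mask"]).tolist() if top_center(W,m[0]["mask"]) is not None else None,m[0]["mask"].sum()))
    for k in ["bench_rack","magnet_rack"]:
        m=masks_of(cam,k); 
        if not m: print("none");continue
        p=W[m[0]["mask"]]; p=p[~np.isnan(p).any(1)]
        q=p[(p[:,2]>.05)&(p[:,2]<.068)]
        print(cam,k,round(m[0]["score"],2),len(q),np.median(q[:,2]).round(4),cv2.minAreaRect(q[:,:2].astype(np.float32)*1000))
print(read_state()["clock"])
E
```

```text
top tube yellow [([0.493, -0.156, 0.122], 0.92)] (0.63, [0.4967, -0.159, 0.1247, 0.0178, 248.0], np.int64(391))
top tube red [([0.505, -0.209, 0.121], 0.83)] []
top tube blue [([0.513, -0.261, 0.119], 0.97)] (0.76, [0.5171, -0.2652, 0.1249, 0.0181, 249.0], np.int64(452))
top tube green [([0.52, -0.31, 0.124], 0.76), ([0.47, -0.272, 0.075], 0.23)] (0.89, [0.5274, -0.3177, 0.1246, 0.018, 256.0], np.int64(470))
top vial yellow [([0.453, -0.167, 0.073], 0.55)] (0.56, [0.4524, -0.1681, 0.0758, 0.0096, 74.0], np.int64(100))
top vial red [([0.46, -0.22, 0.075], 0.58)] (0.55, [0.4606, -0.2206, 0.0754, 0.0096, 62.0], np.int64(82))
top vial blue [([0.471, -0.272, 0.077], 0.47)] (0.42, [0.4718, -0.274, 0.0756, 0.0094, 63.0], np.int64(97))
top vial green [] []
top bench_rack 0.91 3713 0.0612 ((494.8070068359375, -242.29925537109375), (96.34341430664062, 253.1342010498047), 10.633589744567871)
top magnet_rack 0.97 3623 0.0612 ((567.2619018554688, 209.31326293945312), (252.1416778564453, 72.84932708740234), 81.06304931640625)
scene tube yellow [([0.505, -0.154, 0.089], 0.59)] (0.68, [0.4979, -0.2432, 0.0593, 0.1331, 832.0], np.int64(2344))
scene tube red [([0.516, -0.202, 0.085], 0.72)] (0.65, [0.5087, -0.2126, 0.1226, 0.0177, 81.0], np.int64(373))
scene tube blue [([0.523, -0.255, 0.093], 0.66)] (0.77, [0.5185, -0.2663, 0.1227, 0.0178, 79.0], np.int64(411))
scene tube green [] (0.7, [0.5289, -0.3186, 0.1223, 0.018, 70.0], np.int64(310))
scene vial yellow [([0.519, -0.203, 0.034], 0.32)] []
scene vial red [] (0.3, [0.4544, -0.1683, 0.073, 0.0091, 25.0], np.int64(49))
scene vial blue [] []
scene vial green [([0.517, -0.202, 0.082], 0.41)] []
scene bench_rack 0.77 792 0.0591 ((496.30438232421875, -241.93174743652344), (96.92961883544922, 251.98272705078125), 10.990166664123535)
scene magnet_rack 0.75 2987 0.059 ((569.37548828125, 209.4090576171875), (252.1977996826172, 75.73468017578125), 81.1073226928711)
2.05
```

Both cameras agree to within 2 mm, and the heights match the text. Next I'll move above the pink rack with the jaws turned across it and check with the wrist camera.

Call:
arm_command --pt "-1 0 0 4 0 0 0" --pt "-1 2.4 3.6 1 0 0 0.137" --pt "-1 2.4 3.6 1 0 0 0.137" --pt "-1 2.4 3.6 1 0 0 0.137" --pt "-1 2.4 3.6 0 0 0 0.137" --pt "-1 2.4 3.6 0 0 0 0.137" --pt "-1 2.4 3.6 0 0 0 0.137" --pt "-1 2.4 3.6 0 0 0 0.137" --pt "-1 2.4 3.6 0 0 0 0.137" --pt "-1 2.4 3.6 0 0 0 0.137" --pt "-1 2.4 3.6 0 0 0 0.137" --pt "-1 0 0 0 0 0 0" --squeeze 25

```text
clock: 3.55
position: [0.4942, -0.229, 0.2791]
tool_rot: [[0.233, 0.008, 0.972], [-0.972, -0.004, 0.233], [0.006, -1.0, 0.006]]
contact_force: [-0.4, -0.3, -1.0]
gripper_width: 1.0
```

Run:
```python
from h import *
s=read_state(); print(s["clock"],np.round(s["position"],4),np.round(s["tool_rot"],3).tolist(),np.round(s["joint_pos"],2))
g=get_image("wrist"); W=world(g); cv2.imwrite("pics/b.png",g["frame"][:,:,::-1])
for k in ["tube","vial"]:
  for c in ["yellow","red","blue","green"]:
    m=masks_of("wrist",f"{k}_{c}_center")
    print(k,c,m and (round(m[0]["score"],2),top_center(W,m[0]["mask"])))
m=masks_of("wrist","bench_rack")
if m:
    p=W[m[0]["mask"]]; p=p[~np.isnan(p).any(1)];q=p[(p[:,2]>.05)&(p[:,2]<.068)]
    print(np.median(q[:,2]).round(4),cv2.minAreaRect(q[:,:2].astype(np.float32)*1000))
```

```text
3.55 [ 0.4942 -0.229   0.2791] [[0.233, 0.008, 0.972], [-0.972, -0.004, 0.233], [0.006, -1.0, 0.006]] [ 0.65  0.41 -0.39  1.72  0.18  1.04  0.44]
tube yellow (0.77, array([ 4.982e-01, -1.600e-01,  1.233e-01,  1.770e-02,  9.840e+02]))
tube red (0.9, array([ 5.081e-01, -2.126e-01,  1.232e-01,  1.790e-02,  8.810e+02]))
tube blue (0.81, array([ 5.187e-01, -2.659e-01,  1.233e-01,  1.820e-02,  7.990e+02]))
tube green (0.62, array([ 5.228e-01, -3.084e-01,  1.232e-01,  2.780e-02,  7.180e+02]))
vial yellow (0.82, array([ 4.532e-01, -1.681e-01,  7.400e-02,  9.700e-03,  2.380e+02]))
vial red (0.62, array([ 4.631e-01, -2.202e-01,  7.410e-02,  8.700e-03,  1.730e+02]))
vial blue (0.59, array([ 4.735e-01, -2.742e-01,  7.390e-02,  9.800e-03,  2.010e+02]))
vial green (0.78, array([ 4.835e-01, -3.271e-01,  7.390e-02,  9.900e-03,  1.860e+02]))
0.06 ((495.63848876953125, -242.74771118164062), (96.21642303466797, 251.96250915527344), 10.785931587219238)
```

View pics/b.png

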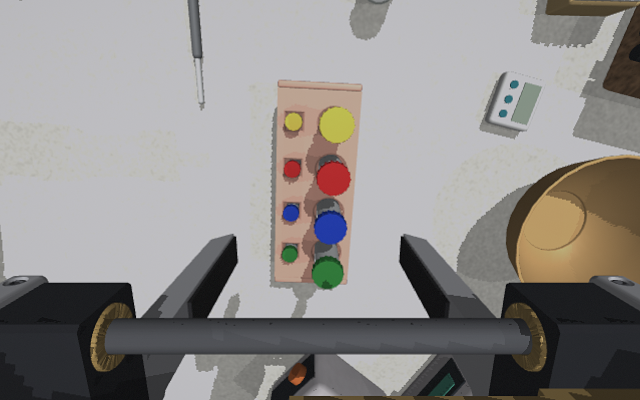

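The wrist view shows the four caps from yellow (336,125) to green (327,272), with the vials beside them in the same order. Its measurements agree with the other cameras: tops at 123 mm, vials at 74 mm and the rack at 60 mm. Next I'll move above yellow and level the tool.

Call:
arm_command --pt "-1 0.2 3.5 0 0.004 0.008 -0.047" --pt "-1 0.2 3.4 -3 0 0 0" --pt "-1 0 0 -4 0 0 0" --pt "-1 0 0 -3 0 0 0" --pt "-1 0 0 0 0 0 0"

```text
clock: 4.68
position: [0.4964, -0.1641, 0.1775]
tool_rot: [[0.174, 0.001, 0.985], [-0.985, -0.003, 0.174], [0.003, -1.0, 0.0]]
contact_force: [-0.2, -0.6, 0.2]
gripper_width: 1.0
```

Call:
arm_command --pt "-1 0.2 0.4 -2 0 0 0.013" --pt "-1 0 0 -2.5 0 0 0" --pt "-1 0 0 -2.5 0 0 0" --pt "-1 0 0 -1 0 0 0" --pt "-1 0 0 0 0 0 0"

```text
clock: 5.3
position: [0.5039, -0.1632, 0.1019]
tool_rot: [[0.183, 0.012, 0.983], [-0.983, -0.007, 0.183], [0.009, -1.0, 0.011]]
contact_force: [0.4, 0.6, 0.6]
gripper_width: 1.0
```

Call:
arm_command --pt "-1 -0.5 0.3 -0.4 0.007 0.012 0" --pt "-1 0 0 0 0 0 0" --pt "-1 0 0 0 0 0 0"

```text
clock: 5.68
position: [0.5003, -0.1605, 0.1001]
tool_rot: [[0.183, 0.003, 0.983], [-0.983, -0.001, 0.183], [0.001, -1.0, 0.003]]
contact_force: [0.0, 0.6, 0.4]
gripper_width: 1.001
```

Call:
arm_command --pt "-1 -0.2 0 -0.3 0 0.003 0" --pt "-1 0 0 0 0 0 0" --pt "0.2 0 0 0 0 0 0" --pt "0.6 0 0 0 0 0 0" --pt "0.8 0 0 0 0 0 0" --pt "1 0 0 0 0 0 0" --pt "1 0 0 0 0 0 0" --pt "1 0 0 0 0 0 0"

```text
clock: 6.68
position: [0.4984, -0.1606, 0.0972]
tool_rot: [[0.183, 0.001, 0.983], [-0.983, -0.001, 0.183], [0.001, -1.0, 0.0]]
contact_force: [-0.6, -0.7, -0.1]
gripper_width: 0.397
```

Call:
arm_command --pt "1 0 0 0 0 0 0" --pt "1 0 0 0 0 0 0"

```text
clock: 6.92
position: [0.4984, -0.1606, 0.0972]
tool_rot: [[0.183, 0.001, 0.983], [-0.983, -0.001, 0.183], [0.001, -1.0, 0.0]]
contact_force: [0.3, 0.3, 0.0]
gripper_width: 0.36
```

Call:
arm_command --pt "1 0 0 0 0 0 0" --pt "1 0 0 0.7 0 0 0" --pt "1 0 0 1 0 0 0" --pt "1 0 0 1.5 0 0 0"

```text
clock: 7.42
position: [0.4976, -0.1604, 0.1303]
tool_rot: [[0.183, -0.001, 0.983], [-0.983, -0.001, 0.183], [0.0, -1.0, -0.002]]
contact_force: [-0.0, 1.3, -0.4]
gripper_width: 0.365
```

Call:
arm_command --pt "1 0 0 2.5 0 0 0" --pt "1 0 0 3 0 0 0" --pt "1 0 0 3 0 0 0" --pt "1 0 1 1 0 0 0" --pt "1 0.4 3 0 0 0 -0.04" --pt "1 0.4 4 0 0 0 -0.06" --pt "1 0.4 4 0 0 0 -0.06" --pt "1 0.4 4 0 0 0 -0.06" --pt "1 0.4 3 0 0 0 -0.06" --pt "1 0.4 2 0 0 0 -0.04" --pt "1 0 0 0 0 0 0" --pt "1 0 0 0 0 0 0"

```text
clock: 8.93
position: [0.5176, 0.0604, 0.2324]
tool_rot: [[-0.142, -0.002, 0.99], [-0.99, -0.002, -0.142], [0.002, -1.0, -0.002]]
contact_force: [-0.4, 0.4, -1.2]
gripper_width: 0.364
```

Run:
```python
from h import *
g=get_image("wrist"); W=world(g); cv2.imwrite("pics/c.png",g["frame"][:,:,::-1]); np.savez("c.npz",**g)
m=masks_of("wrist","magnet_rack"); m=m[0]["mask"]
p=W[m]; p=p[~np.isnan(p).any(1)];q=p[(p[:,2]>.05)&(p[:,2]<.068)]
print(np.median(q[:,2]).round(4),cv2.minAreaRect(q[:,:2].astype(np.float32)*1000))
```

```text
0.0599 ((560.3490600585938, 161.4827880859375), (151.93328857421875, 72.11231231689453), 81.10206604003906)
```

View pics/c.png

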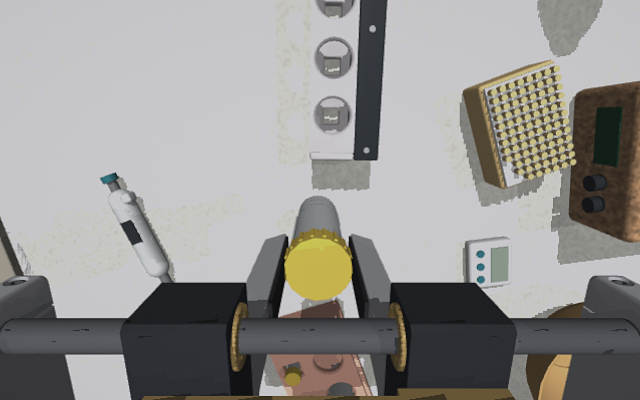

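Yellow is held upright at (318,262). The rack's holes show at (333,118), (333,58) and (333,5). Next I'll fit the hole circles.

```bash
cat > holes.py <<'E'
from h import *
from scipy.optimize import least_squares
def holes(g,o=np.array([.5555,.2120]),yaw=-np.radians(8.92)):
    W=world(g); out=[]
    z=W[...,2]
    ax=np.array([np.cos(yaw),np.sin(yaw)]); ay=np.array([-ax[1],ax[0]])
    P=W[(z>.056)&(z<.065)][:,:2]
    for yy in [.081,.027,-.027,-.081]:
        c=o+ay*yy
        for it in range(4):
            d=P-c; r=np.hypot(*d.T); k=r<.024; th=np.arctan2(d[k,1],d[k,0]); rr=r[k]; pk=P[k]
            b=((th+np.pi)/(2*np.pi)*36).astype(int); pts=[pk[b==i][rr[b==i].argmin()] for i in range(36) if (b==i).any()]
            if len(pts)<20: break
            pts=np.array(pts)
            s=least_squares(lambda v:np.hypot(*(pts-v[:2]).T)-v[2],[*c,.018],loss="soft_l1",f_scale=.001).x; c=s[:2]
        else: out.append((yy,np.round(s,4).tolist(),len(pts),"origin",np.round(s[:2]-ay*yy,4).tolist()))
    return out
E
python3 - <<'E'
from holes import *
g=dict(np.load("c.npz"))
print("wrist",*holes(g),sep="\n")
for c in ["top","scene"]: print(c,*holes(get_image(c)),sep="\n")
E
```

```text
wrist
(-0.027, [0.5511, 0.1864, 0.0181], 36, 'origin', [0.5553, 0.213])
(-0.081, [0.5426, 0.133, 0.018], 36, 'origin', [0.5552, 0.213])
top
(0.081, [0.5671, 0.2917, 0.0184], 36, 'origin', [0.5545, 0.2117])
(0.027, [0.5581, 0.2382, 0.0184], 36, 'origin', [0.5539, 0.2116])
(-0.027, [0.5498, 0.1842, 0.0187], 22, 'origin', [0.554, 0.2109])
scene
(0.081, [0.5703, 0.291, 0.0188], 36, 'origin', [0.5577, 0.211])
(0.027, [0.5617, 0.2376, 0.019], 36, 'origin', [0.5575, 0.211])
(-0.027, [0.5528, 0.1851, 0.0189], 36, 'origin', [0.557, 0.2118])
(-0.081, [0.5442, 0.1331, 0.0192], 36, 'origin', [0.5568, 0.2132])
```

Call:
arm_command --pt "1 0.5 2 0 0 0 -0.013" --pt "1 0.8 4 0 0 0 0" --pt "1 0.8 4 -0.5 0 0 0" --pt "1 0.8 4 -0.5 0 0 0" --pt "1 0.8 4 -0.5 0 0 0" --pt "1 0.7 3 0 0 0 0" --pt "1 0.3 1 0 0 0 0" --pt "1 0 0 0 0 0 0" --pt "1 0 0 0 0 0 0"

```text
clock: 10.25
position: [0.5679, 0.2743, 0.2166]
tool_rot: [[-0.174, -0.002, 0.985], [-0.985, -0.007, -0.174], [0.008, -1.0, -0.001]]
contact_force: [0.3, -0.8, -0.5]
gripper_width: 0.364
```

Call:
arm_command --pt "1 0 1.8 -1 0.007 0 0.015" --pt "1 0 0 -2 0 0 0" --pt "1 0 0 -1.5 0 0 0" --pt "1 0 0 0 0 0 0" --pt "1 0 0 0 0 0 0"

```text
clock: 10.88
position: [0.5682, 0.2921, 0.1697]
tool_rot: [[-0.16, -0.001, 0.987], [-0.987, 0.001, -0.16], [-0.0, -1.0, -0.002]]
contact_force: [-0.8, -0.4, 0.0]
gripper_width: 0.368
```

Run:
```python
from h import *
from holes import holes
for c in ["top","wrist"]:
    g=get_image(c); W=world(g)
    m=masks_of(c,"tube_yellow_center")
    print(c,m and top_center(W,m[0]["mask"]),*holes(g),sep="\n")
    cv2.imwrite(f"pics/d_{c}.png",g["frame"][:,:,::-1])
g=get_image("scene");cv2.imwrite(f"pics/d_scene.png",cv2.resize(g["frame"][150:350,280:520,::-1],None,fx=3,fy=3))
```

```text
top
[5.675e-01 2.821e-01 1.967e-01 1.260e-02 7.200e+01]
(0.081, [0.5669, 0.2916, 0.0184], 27, 'origin', [0.5544, 0.2116])
(0.027, [0.5587, 0.2384, 0.0183], 36, 'origin', [0.5545, 0.2117])
(-0.027, [0.5498, 0.1846, 0.0184], 36, 'origin', [0.554, 0.2113])
(-0.081, [0.5417, 0.1314, 0.0183], 36, 'origin', [0.5542, 0.2114])
wrist
[5.686e-01 2.933e-01 1.957e-01 1.830e-02 3.491e+03]
(0.081, [0.5678, 0.2927, 0.0184], 26, 'origin', [0.5553, 0.2127])
```

View pics/d_scene.png

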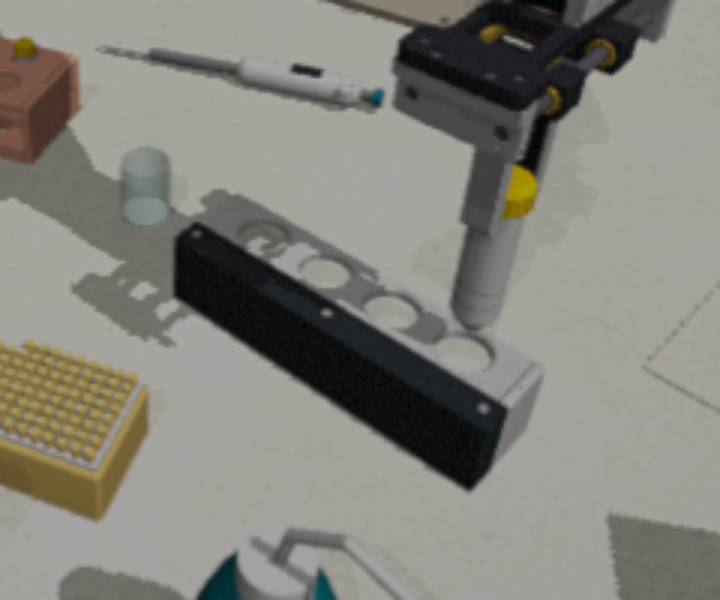

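The scene view shows the yellow tube (zoomed, (490,270)) hanging vertically over the leftmost hole at (465,350). In the wrist view its cap is within 1 mm of the hole centre, so I'm lowering it.

Call:
arm_command --pt "1 -0.05 -0.05 -1 0 0 0" --pt "1 0 0 -1.3 0 0 0" --pt "1 0 0 -1.3 0 0 0" --pt "1 0 0 -1.3 0 0 0" --pt "1 0 0 0 0 0 0"

```text
clock: 11.75
position: [0.5671, 0.2909, 0.1167]
tool_rot: [[-0.161, -0.002, 0.987], [-0.987, -0.0, -0.161], [0.001, -1.0, -0.002]]
contact_force: [-0.3, -0.2, 0.0]
gripper_width: 0.365
```

Call:
arm_command --pt "1 0.05 0.1 -0.6 0 0 0" --pt "1 0 0 -0.5 0 0 0" --pt "1 0 0 -0.2 0 0 0" --pt "1 0 0 0 0 0 0"

```text
clock: 12.25
position: [0.5682, 0.2925, 0.1034]
tool_rot: [[-0.161, -0.001, 0.987], [-0.987, 0.001, -0.161], [-0.0, -1.0, -0.001]]
contact_force: [-0.6, 0.2, 0.2]
gripper_width: 0.362
```

Call:
arm_command --pt "1 0 0 -0.3 0 0 0" --pt "1 0 0 0 0 0 0" --pt "1 0 0 -0.2 0 0 0" --pt "1 0 0 0 0 0 0"

```text
clock: 12.75
position: [0.5686, 0.2926, 0.0987]
tool_rot: [[-0.161, -0.0, 0.987], [-0.987, 0.001, -0.161], [-0.001, -1.0, -0.0]]
contact_force: [0.3, -0.2, -0.8]
gripper_width: 0.366
```

Call:
arm_command --pt "1 0 0 -0.15 0 0 0" --pt "1 0 0 0 0 0 0" --pt "1 0 0 -0.1 0 0 0" --pt "1 0 0 0 0 0 0"

```text
clock: 13.25
position: [0.5687, 0.293, 0.0969]
tool_rot: [[-0.161, 0.0, 0.987], [-0.987, 0.002, -0.161], [-0.002, -1.0, 0.0]]
contact_force: [-0.4, -0.5, 1.0]
gripper_width: 0.363
```

Call:
arm_command --pt "1 0 0 -0.1 0 0 0" --pt "1 0 0 0 0 0 0"

```text
clock: 13.5
position: [0.5687, 0.2934, 0.0968]
tool_rot: [[-0.161, 0.001, 0.987], [-0.987, 0.002, -0.161], [-0.002, -1.0, 0.001]]
contact_force: [-1.9, 0.4, 1.9]
gripper_width: 0.364
```

Call:
arm_command --pt "0 0 0 0 0 0 0" --pt "-0.5 0 0 0 0 0 0" --pt "-1 0 0 0 0 0 0" --pt "-1 0 0 0 0 0 0" --pt "-1 0 0 2 0 0 0" --pt "-1 0 0 4 0 0 0" --pt "-1 0 -2 3 0 0 0" --pt "-1 -0.6 -4 1 0 0 0.03" --pt "-1 -0.6 -4 0 0 0 0.03" --pt "-1 -0.6 -4 0 0 0 0.03" --pt "-1 0 0 0 0 0 0"

```text
clock: 14.88
position: [0.5497, 0.1494, 0.1984]
tool_rot: [[-0.067, 0.001, 0.998], [-0.998, 0.001, -0.067], [-0.001, -1.0, 0.001]]
contact_force: [0.3, 0.6, 0.6]
gripper_width: 0.999
```

Run:
```python
from h import *
from holes import holes
g=get_image("wrist"); W=world(g)
m=masks_of("wrist","tube_yellow_center")
print(m and top_center(W,m[0]["mask"]),*holes(g),sep="\n")
cv2.imwrite(f"pics/e.png",g["frame"][:,:,::-1])
```

```text
[5.683e-01 2.938e-01 1.228e-01 1.800e-02 1.695e+03]
(0.081, [0.5688, 0.2996, 0.0198], 23, 'origin', [0.5563, 0.2196])
(0.027, [0.5595, 0.2396, 0.018], 36, 'origin', [0.5553, 0.2129])
(-0.027, [0.5512, 0.1866, 0.018], 36, 'origin', [0.5554, 0.2133])
(-0.081, [0.5428, 0.1333, 0.018], 36, 'origin', [0.5554, 0.2133])
```

View pics/e.png

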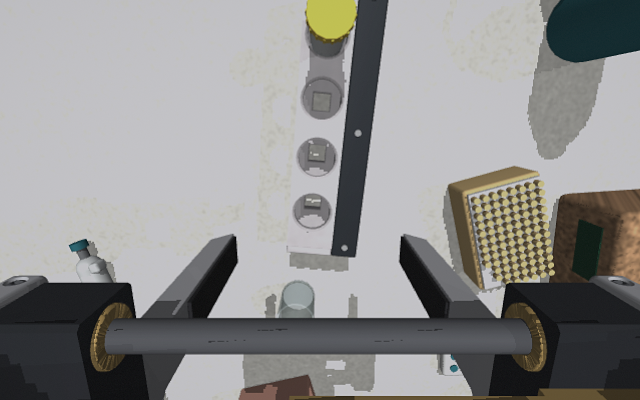

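Yellow stands seated, its cap top at 123 mm and within 1 mm of its place; holes 2 to 4 show at (322,97), (317,157) and (312,210). Going to red.

Call:
arm_command --pt "-1 -0.4 -3 0 0 0 0.025" --pt "-1 -0.4 -4 0 0 0 0.025" --pt "-1 -0.4 -4 0 0 0 0.025" --pt "-1 -0.4 -4 0 0 0 0.025" --pt "-1 -0.4 -4 0 0 0 0.025" --pt "-1 -0.4 -4 0 0 0 0.025" --pt "-1 -0.4 -4 0 0 0 0.025" --pt "-1 -0.4 -4 0 0 0 0.025" --pt "-1 -0.4 -3 0 0 0 0.025" --pt "-1 -0.3 -2 0 0 0 0.025" --pt "-1 0 0 0 0 0 0"

```text
clock: 16.35
position: [0.5185, -0.1933, 0.1988]
tool_rot: [[0.223, 0.008, 0.975], [-0.975, 0.02, 0.223], [-0.018, -1.0, 0.012]]
contact_force: [0.7, 0.2, -0.3]
gripper_width: 1.002
```

Call:
arm_command --pt "-1 -1 -1.9 0 -0.02 0.008 -0.035" --pt "-1 0 0 0 0 0 0" --pt "-1 0 0 -2 0 0 0" --pt "-1 0 0 -2 0 0 0" --pt "-1 0 0 0 0 0 0"

```text
clock: 16.98
position: [0.5107, -0.2069, 0.1588]
tool_rot: [[0.193, 0.003, 0.981], [-0.981, 0.001, 0.193], [-0.0, -1.0, 0.003]]
contact_force: [-0.9, 0.5, -0.3]
gripper_width: 1.001
```

Call:
arm_command --pt "-1 -0.2 -0.6 0 0 0 0" --pt "-1 0 0 0 0 0 0" --pt "-1 0 0 -1.5 0 0.003 0" --pt "-1 0 0 -1.5 0 0 0" --pt "-1 0 0 -1.5 0 0 0" --pt "-1 0 0 -1 0 0 0" --pt "-1 0 0 0 0 0 0"

```text
clock: 17.85
position: [0.5093, -0.2125, 0.1012]
tool_rot: [[0.194, 0.001, 0.981], [-0.981, 0.0, 0.194], [-0.0, -1.0, 0.001]]
contact_force: [-0.2, 0.8, 0.2]
gripper_width: 1.003
```

Closing on red.

Call:
arm_command --pt "-1 -0.1 0 -0.4 0 0 0" --pt "-1 0 0 0 0 0 0" --pt "0.2 0 0 0 0 0 0" --pt "0.6 0 0 0 0 0 0" --pt "0.8 0 0 0 0 0 0" --pt "1 0 0 0 0 0 0" --pt "1 0 0 0 0 0 0" --pt "1 0 0 0 0 0 0" --pt "1 0 0 0 0 0 0" --pt "1 0 0 0 0 0 0" --pt "1 0 0 0 0 0 0"

```text
clock: 19.23
position: [0.5093, -0.2129, 0.0982]
tool_rot: [[0.194, 0.004, 0.981], [-0.981, -0.001, 0.194], [0.001, -1.0, 0.004]]
contact_force: [-0.2, 0.6, 0.1]
gripper_width: 0.367
```

Call:
arm_command --pt "1 0 0 0.7 0 0 0" --pt "1 0 0 1.5 0 0 0" --pt "1 0 0 3 0 0 0" --pt "1 0 0 3 0 0 0" --pt "1 0 1 2 0 0 0" --pt "1 0.5 3 1 0 0 -0.035" --pt "1 0.5 4 0 0 0 -0.035" --pt "1 0.5 4 0 0 0 -0.035" --pt "1 0.5 4 0 0 0 -0.035" --pt "1 0.5 4 0 0 0 -0.035" --pt "1 0.5 4 0 0 0 -0.035" --pt "1 0.5 4 0 0 0 -0.035" --pt "1 0.5 4 0 0 0 -0.035" --pt "1 0.5 4 0 0 0 -0.035" --pt "1 0.5 4 0 0 0 -0.035" --pt "1 0 2 0 0 0 0" --pt "1 0 1 0 0 0 0" --pt "1 0 0 0 0 0 0"

```text
clock: 21.48
position: [0.5602, 0.2289, 0.2312]
tool_rot: [[-0.168, 0.018, 0.986], [-0.986, -0.005, -0.168], [0.002, -1.0, 0.018]]
contact_force: [-0.2, -0.6, -0.4]
gripper_width: 0.364
```

Call:
arm_command --pt "1 0 1.1 0 0.005 0.018 0.013" --pt "1 0 0 -2.5 0 0 0" --pt "1 0 0 -2.5 0 0 0" --pt "1 0 0 -1 0 0 0" --pt "1 0 0 0 0 0 0"

```text
clock: 22.1
position: [0.5627, 0.2354, 0.1706]
tool_rot: [[-0.161, -0.001, 0.987], [-0.987, -0.001, -0.161], [0.001, -1.0, -0.001]]
contact_force: [-0.6, -0.4, -0.5]
gripper_width: 0.367
```

```bash
cat > chk.py <<'E'
import sys
from h import *
from holes import holes
g=get_image("wrist"); W=world(g)
for c in sys.argv[1:]:
    m=masks_of("wrist",f"tube_{c}_center"); print(c,m and top_center(W,m[0]["mask"]))
print(*holes(g),sep="\n")
cv2.imwrite(f"pics/chk_{read_state()['clock']:.1f}.png",g["frame"][:,:,::-1])
E
python3 chk.py red; ls pics
```

```text
red [5.628e-01 2.360e-01 1.955e-01 1.800e-02 3.426e+03]
(0.081, [0.5664, 0.2891, 0.0221], 36, 'origin', [0.5538, 0.2091])
(0.027, [0.5595, 0.2394, 0.0182], 27, 'origin', [0.5553, 0.2127])
a_scene.png
a_top.png
a_wrist.png
b.png
c.png
chk_22.2.png
d_scene.png
d_top.png
d_wrist.png
e.png
```

Call:
arm_command --pt "1 -0.33 0.34 0 0 0 0" --pt "1 0 0 0 0 0 0" --pt "1 0 0 -1 0 0 0" --pt "1 0 0 -1 0 0 0" --pt "1 0 0 0 0 0 0"

```text
clock: 22.82
position: [0.5604, 0.2402, 0.1521]
tool_rot: [[-0.161, 0.003, 0.987], [-0.987, 0.001, -0.161], [-0.002, -1.0, 0.003]]
contact_force: [-0.6, 0.1, 0.0]
gripper_width: 0.365
```

Call:
arm_command --pt "1 -0.1 -0.1 -0.5 0 0 0" --pt "1 0 0 -1.2 0 0 0" --pt "1 0 0 -1.2 0 0 0" --pt "1 0 0 -1 0 0 0" --pt "1 0 0 -0.5 0 0 0" --pt "1 0 0 0 0 0 0"

```text
clock: 23.58
position: [0.5589, 0.2388, 0.1041]
tool_rot: [[-0.161, 0.002, 0.987], [-0.987, 0.001, -0.161], [-0.001, -1.0, 0.002]]
contact_force: [0.1, -0.7, -1.0]
gripper_width: 0.37
```

Call:
arm_command --pt "1 0 0 -0.3 0 0 0" --pt "1 0 0 0 0 0 0" --pt "1 0 0 -0.2 0 0 0" --pt "1 0 0 0 0 0 0"

```text
clock: 24.08
position: [0.56, 0.2393, 0.0998]
tool_rot: [[-0.161, 0.004, 0.987], [-0.987, 0.002, -0.161], [-0.002, -1.0, 0.004]]
contact_force: [0.3, 0.0, -0.6]
gripper_width: 0.366
```

Call:
arm_command --pt "1 0 0 -0.15 0 0 0" --pt "1 0 0 0 0 0 0" --pt "1 0 0 -0.1 0 0 0" --pt "1 0 0 0 0 0 0"

```text
clock: 24.58
position: [0.5608, 0.2395, 0.098]
tool_rot: [[-0.161, 0.006, 0.987], [-0.987, 0.002, -0.161], [-0.003, -1.0, 0.006]]
contact_force: [0.6, -0.5, 0.2]
gripper_width: 0.362
```

Call:
arm_command --pt "1 -0.1 0 -0.15 0 0.004 0" --pt "1 0 0 0 0 0 0" --pt "1 0 0 -0.1 0 0 0" --pt "1 0 0 0 0 0 0"

```text
clock: 25.08
position: [0.5611, 0.2403, 0.0978]
tool_rot: [[-0.161, 0.005, 0.987], [-0.987, 0.004, -0.161], [-0.004, -1.0, 0.005]]
contact_force: [-0.5, -0.9, 1.6]
gripper_width: 0.365
```

Red is seated: it stopped at the expected height with a rising contact force. I'll release it and go back for blue.

Call:
arm_command --pt "0 0 0 0 0 0 0" --pt "-0.5 0 0 0 0 0 0" --pt "-1 0 0 0 0 0 0" --pt "-1 0 0 0 0 0 0" --pt "-1 0 0 2 0 0 0" --pt "-1 0 0 4 0 0 0" --pt "-1 0 -2 3 0 0 0" --pt "-1 -0.4 -4 1 0 0 0.03" --pt "-1 -0.4 -4 0 0 0 0.03" --pt "-1 -0.4 -4 0 0 0 0.03" --pt "-1 0 0 0 0 0 0"

```text
clock: 26.45
position: [0.5465, 0.0965, 0.1988]
tool_rot: [[-0.067, 0.002, 0.998], [-0.998, 0.002, -0.067], [-0.002, -1.0, 0.002]]
contact_force: [-0.3, 0.3, 0.2]
gripper_width: 1.0
```

```bash
python3 chk.py red yellow
```

```text
red [5.614e-01 2.396e-01 1.227e-01 1.810e-02 1.811e+03]
yellow []
(0.027, [0.5616, 0.2466, 0.0203], 23, 'origin', [0.5575, 0.2199])
(-0.027, [0.5511, 0.1863, 0.018], 36, 'origin', [0.5553, 0.213])
(-0.081, [0.5428, 0.1332, 0.018], 36, 'origin', [0.5554, 0.2132])
```

Call:
arm_command --pt "-1 -0.3 -3 0 0 0 0.025" --pt "-1 -0.3 -4 0 0 0 0.025" --pt "-1 -0.3 -4 0 0 0 0.025" --pt "-1 -0.3 -4 0 0 0 0.025" --pt "-1 -0.3 -4 0 0 0 0.025" --pt "-1 -0.3 -4 0 0 0 0.025" --pt "-1 -0.3 -4 0 0 0 0.025" --pt "-1 -0.3 -4 0 0 0 0.025" --pt "-1 -0.4 -3 0 0 0 0.025" --pt "-1 -0.3 -2 0 0 0 0.02" --pt "-1 0 0 0 0 0 0" --pt "-1 0 0 0 0 0 0"

```text
clock: 28.1
position: [0.5235, -0.2433, 0.1987]
tool_rot: [[0.225, 0.007, 0.974], [-0.974, 0.021, 0.225], [-0.019, -1.0, 0.011]]
contact_force: [0.6, 0.4, -0.3]
gripper_width: 1.0
```

Call:
arm_command --pt "-1 -0.5 -2.3 0 -0.02 0.007 -0.036" --pt "-1 0 0 0 0 0 0" --pt "-1 0 0 -2 0 0 0" --pt "-1 0 0 -2 0 0 0" --pt "-1 0 0 0 0 0 0"

```text
clock: 28.72
position: [0.52, -0.2644, 0.1588]
tool_rot: [[0.191, 0.002, 0.982], [-0.982, -0.001, 0.191], [0.001, -1.0, 0.002]]
contact_force: [-1.0, 0.9, 0.8]
gripper_width: 0.998
```

```bash
python3 chk.py blue green
```

```text
blue [ 5.180e-01 -2.654e-01  1.232e-01  1.800e-02  1.935e+03]
green [ 5.278e-01 -3.185e-01  1.231e-01  1.820e-02  1.553e+03]
```

Call:
arm_command --pt "-1 -0.15 -0.1 -1 0 0 0" --pt "-1 0 0 -1.5 0 0 0" --pt "-1 0 0 -1.5 0 0 0" --pt "-1 0 0 -1.2 0 0 0" --pt "-1 0 0 0 0 0 0"

```text
clock: 29.5
position: [0.5199, -0.2662, 0.1056]
tool_rot: [[0.191, 0.006, 0.982], [-0.982, -0.003, 0.191], [0.004, -1.0, 0.005]]
contact_force: [0.3, -0.5, 1.1]
gripper_width: 0.999
```

Call:
arm_command --pt "-1 -0.15 0.1 -0.7 0.003 0.006 0" --pt "-1 0 0 0 0 0 0" --pt "0.2 0 0 0 0 0 0" --pt "0.6 0 0 0 0 0 0" --pt "0.8 0 0 0 0 0 0" --pt "1 0 0 0 0 0 0" --pt "1 0 0 0 0 0 0" --pt "1 0 0 0 0 0 0" --pt "1 0 0 0 0 0 0" --pt "1 0 0 0 0 0 0" --pt "1 0 0 0 0 0 0"

```text
clock: 30.88
position: [0.5193, -0.2655, 0.0993]
tool_rot: [[0.191, 0.002, 0.982], [-0.982, -0.0, 0.191], [0.001, -1.0, 0.001]]
contact_force: [-0.2, 0.6, 0.3]
gripper_width: 0.365
```

Call:
arm_command --pt "1 0 0 0.7 0 0 0" --pt "1 0 0 1.5 0 0 0" --pt "1 0 0 3 0 0 0" --pt "1 0 0 3 0 0 0" --pt "1 0 1 2 0 0 0" --pt "1 0.3 3 1 0 0 -0.035" --pt "1 0.3 4 0 0 0 -0.035" --pt "1 0.3 4 0 0 0 -0.035" --pt "1 0.3 4 0 0 0 -0.035" --pt "1 0.3 4 0 0 0 -0.035" --pt "1 0.3 4 0 0 0 -0.035" --pt "1 0.3 4 0 0 0 -0.035" --pt "1 0.3 4 0 0 0 -0.035" --pt "1 0.3 4 0 0 0 -0.035" --pt "1 0.3 4 0 0 0 -0.035" --pt "1 0 2 0 0 0 0" --pt "1 0 1 0 0 0 0" --pt "1 0 0 0 0 0 0"

```text
clock: 33.12
position: [0.5508, 0.179, 0.234]
tool_rot: [[-0.17, 0.019, 0.985], [-0.985, -0.004, -0.17], [0.0, -1.0, 0.02]]
contact_force: [-0.1, -0.4, -0.4]
gripper_width: 0.363
```

Call:
arm_command --pt "1 0 0.8 0 0.004 0.019 0.013" --pt "1 0 0 0 0 0 0" --pt "1 0 0 -2.5 0 0 0" --pt "1 0 0 -2.5 0 0 0" --pt "1 0 0 -1.2 0 0 0" --pt "1 0 0 0 0 0 0"

```text
clock: 33.88
position: [0.5528, 0.1817, 0.1713]
tool_rot: [[-0.164, 0.001, 0.986], [-0.986, -0.001, -0.164], [0.001, -1.0, 0.001]]
contact_force: [-0.1, -0.6, -0.8]
gripper_width: 0.364
```

```bash
python3 chk.py blue
```

```text
blue [5.530e-01 1.823e-01 1.951e-01 1.810e-02 3.404e+03]
(0.081, [0.5689, 0.3024, 0.0227], 28, 'origin', [0.5563, 0.2224])
(0.027, [0.5605, 0.2351, 0.0222], 36, 'origin', [0.5563, 0.2085])
(-0.027, [0.5511, 0.1862, 0.0182], 27, 'origin', [0.5552, 0.2129])
```

Call:
arm_command --pt "1 -0.2 0.4 0 0 0 0.005" --pt "1 0 0 0 0 0 0" --pt "1 0 0 -1 0 0 0" --pt "1 0 0 -1 0 0 0" --pt "1 0 0 0 0 0 0"

```text
clock: 34.6
position: [0.5523, 0.1872, 0.1528]
tool_rot: [[-0.158, 0.006, 0.987], [-0.987, 0.0, -0.158], [-0.001, -1.0, 0.006]]
contact_force: [-0.0, -0.4, -0.8]
gripper_width: 0.37
```

Call:
arm_command --pt "1 -0.12 -0.1 -0.5 0 0.004 0" --pt "1 0 0 -1.2 0 0 0" --pt "1 0 0 -1.2 0 0 0" --pt "1 0 0 -1 0 0 0" --pt "1 0 0 -0.5 0 0 0" --pt "1 0 0 0 0 0 0"

```text
clock: 35.35
position: [0.5506, 0.1859, 0.1048]
tool_rot: [[-0.158, 0.0, 0.987], [-0.987, 0.0, -0.158], [-0.0, -1.0, 0.0]]
contact_force: [0.6, 0.5, -0.5]
gripper_width: 0.367
```

Call:
arm_command --pt "1 0 0 -0.3 0 0 0" --pt "1 0 0 0 0 0 0" --pt "1 0 0 -0.15 0 0 0" --pt "1 0 0 0 0 0 0"

```text
clock: 35.85
position: [0.5516, 0.1863, 0.1011]
tool_rot: [[-0.159, 0.002, 0.987], [-0.987, 0.001, -0.159], [-0.001, -1.0, 0.002]]
contact_force: [0.5, 0.3, 0.1]
gripper_width: 0.367
```

Call:
arm_command --pt "1 0 0 -0.15 0 0 0" --pt "1 0 0 0 0 0 0" --pt "1 -0.05 0 -0.15 0 0.003 0" --pt "1 0 0 0 0 0 0"

```text
clock: 36.35
position: [0.5526, 0.1866, 0.099]
tool_rot: [[-0.159, 0.002, 0.987], [-0.987, 0.002, -0.159], [-0.002, -1.0, 0.002]]
contact_force: [0.6, 0.1, 0.1]
gripper_width: 0.366
```

Call:
arm_command --pt "1 -0.1 0 -0.1 0 0 0" --pt "1 0 0 0 0 0 0" --pt "1 0 0 -0.1 0 0 0" --pt "1 0 0 0 0 0 0"

```text
clock: 36.85
position: [0.5526, 0.1872, 0.0988]
tool_rot: [[-0.159, 0.005, 0.987], [-0.987, 0.003, -0.159], [-0.003, -1.0, 0.005]]
contact_force: [0.4, -0.8, 2.8]
gripper_width: 0.364
```

Blue is seated (2.8 N upward, no further descent). Releasing it and going for green.

Call:
arm_command --pt "0 0 0 0 0 0 0" --pt "-0.5 0 0 0 0 0 0" --pt "-1 0 0 0 0 0 0" --pt "-1 0 0 0 0 0 0" --pt "-1 0 0 2 0 0 0" --pt "-1 0 0 4 0 0 0" --pt "-1 0 -2 3 0 0 0" --pt "-1 -0.4 -4 1 0 0 0.03" --pt "-1 -0.3 -4 0 0 0 0.03" --pt "-1 -0.3 -4 0 0 0 0.03" --pt "-1 0 0 0 0 0 0"

```text
clock: 38.22
position: [0.5393, 0.0433, 0.1997]
tool_rot: [[-0.064, 0.0, 0.998], [-0.998, 0.001, -0.064], [-0.001, -1.0, 0.0]]
contact_force: [-0.5, 0.4, 0.0]
gripper_width: 0.996
```

```bash
python3 chk.py blue red
```

```text
blue [5.531e-01 1.865e-01 1.227e-01 1.810e-02 1.794e+03]
red []
(-0.027, [0.5527, 0.1933, 0.0204], 23, 'origin', [0.5569, 0.22])
(-0.081, [0.5427, 0.133, 0.018], 36, 'origin', [0.5552, 0.213])
```

Call:
arm_command --pt "-1 -0.15 -3 0 0 0 0.023" --pt "-1 -0.15 -4 0 0 0 0.023" --pt "-1 -0.15 -4 0 0 0 0.023" --pt "-1 -0.15 -4 0 0 0 0.023" --pt "-1 -0.15 -4 0 0 0 0.023" --pt "-1 -0.15 -4 0 0 0 0.023" --pt "-1 -0.15 -4 0 0 0 0.023" --pt "-1 -0.15 -4 0 0 0 0.023" --pt "-1 -0.2 -3 0 0 0 0.023" --pt "-1 -0.2 -2 0 0 0 0.02" --pt "-1 0 0 0 0 0 0" --pt "-1 0 0 0 0 0 0"

```text
clock: 39.88
position: [0.5323, -0.2961, 0.1996]
tool_rot: [[0.211, 0.006, 0.977], [-0.977, 0.018, 0.211], [-0.017, -1.0, 0.009]]
contact_force: [0.2, 0.4, 0.5]
gripper_width: 0.998
```

Call:
arm_command --pt "-1 -0.5 -2.4 0 -0.018 0.006 -0.022" --pt "-1 0 0 0 0 0 0" --pt "-1 0 0 -2 0 0 0" --pt "-1 0 0 -2 0 0 0" --pt "-1 0 0 0 0 0 0"

```text
clock: 40.5
position: [0.5287, -0.3185, 0.1598]
tool_rot: [[0.192, 0.001, 0.981], [-0.981, -0.001, 0.192], [0.001, -1.0, 0.001]]
contact_force: [0.5, 0.7, 0.8]
gripper_width: 0.999
```

```bash
python3 chk.py green
```

```text
green [ 5.282e-01 -3.186e-01  1.231e-01  1.810e-02  1.935e+03]
```

Call:
arm_command --pt "-1 0 0 -1 0 0 0" --pt "-1 0 0 -1.5 0 0 0" --pt "-1 0 0 -1.5 0 0 0" --pt "-1 0 0 -1.2 0 0 0" --pt "-1 0 0 0 0 0 0"

```text
clock: 41.22
position: [0.5303, -0.319, 0.1067]
tool_rot: [[0.191, 0.005, 0.982], [-0.982, -0.003, 0.191], [0.004, -1.0, 0.004]]
contact_force: [0.0, -0.4, 0.5]
gripper_width: 1.002
```

Call:
arm_command --pt "-1 -0.2 0.1 -0.8 0.003 0.005 0" --pt "-1 0 0 0 0 0 0" --pt "0.2 0 0 0 0 0 0" --pt "0.6 0 0 0 0 0 0" --pt "0.8 0 0 0 0 0 0" --pt "1 0 0 0 0 0 0" --pt "1 0 0 0 0 0 0" --pt "1 0 0 0 0 0 0" --pt "1 0 0 0 0 0 0" --pt "1 0 0 0 0 0 0" --pt "1 0 0 0 0 0 0"

```text
clock: 42.6
position: [0.5292, -0.3185, 0.0996]
tool_rot: [[0.191, 0.002, 0.982], [-0.982, -0.001, 0.191], [0.001, -1.0, 0.002]]
contact_force: [-0.0, -0.0, -0.1]
gripper_width: 0.366
```

Call:
arm_command --pt "1 0 0 0.7 0 0 0" --pt "1 0 0 1.5 0 0 0" --pt "1 0 0 3 0 0 0" --pt "1 0 0 3 0 0 0" --pt "1 0 1 2 0 0 0" --pt "1 0.1 3 1 0 0 -0.035" --pt "1 0.1 4 0 0 0 -0.035" --pt "1 0.1 4 0 0 0 -0.035" --pt "1 0.1 4 0 0 0 -0.035" --pt "1 0.1 4 0 0 0 -0.035" --pt "1 0.1 4 0 0 0 -0.035" --pt "1 0.1 4 0 0 0 -0.035" --pt "1 0.1 4 0 0 0 -0.035" --pt "1 0.1 4 0 0 0 -0.035" --pt "1 0.1 4 0 0 0 -0.035" --pt "1 0 2 0 0 0 0" --pt "1 0 1 0 0 0 0" --pt "1 0 0 0 0 0 0"

```text
clock: 44.85
position: [0.5334, 0.1352, 0.2263]
tool_rot: [[-0.161, 0.007, 0.987], [-0.987, -0.0, -0.161], [-0.001, -1.0, 0.007]]
contact_force: [0.3, -0.6, -0.7]
gripper_width: 0.365
```

Call:
arm_command --pt "1 0.9 -0.2 0 0 0.006 0" --pt "1 0 0 0 0 0 0" --pt "1 0 0 -2.5 0 0 0" --pt "1 0 0 -2.5 0 0 0" --pt "1 0 0 -0.5 0 0 0" --pt "1 0 0 0 0 0 0"

```text
clock: 45.6
position: [0.5451, 0.1267, 0.1707]
tool_rot: [[-0.171, 0.002, 0.985], [-0.985, -0.003, -0.171], [0.002, -1.0, 0.003]]
contact_force: [-0.1, -0.0, -0.1]
gripper_width: 0.369
```

```bash
python3 chk.py green
```

```text
green [5.448e-01 1.269e-01 1.943e-01 1.810e-02 3.344e+03]
(0.027, [0.5622, 0.2493, 0.0228], 35, 'origin', [0.558, 0.2227])
(-0.027, [0.5519, 0.1826, 0.0222], 36, 'origin', [0.5561, 0.2093])
(-0.081, [0.5427, 0.133, 0.0182], 27, 'origin', [0.5552, 0.213])
```

Call:
arm_command --pt "1 -0.25 0.6 0 0.002 0.002 0.013" --pt "1 0 0 0 0 0 0" --pt "1 0 0 -1 0 0 0" --pt "1 0 0 -1 0 0 0" --pt "1 0 0 0 0 0 0"

```text
clock: 46.32
position: [0.5434, 0.1339, 0.1514]
tool_rot: [[-0.157, 0.004, 0.988], [-0.988, 0.001, -0.157], [-0.001, -1.0, 0.004]]
contact_force: [0.2, 0.3, -1.2]
gripper_width: 0.365
```

Call:
arm_command --pt "1 -0.1 -0.1 -0.5 0 0.003 0" --pt "1 0 0 -1.2 0 0 0" --pt "1 0 0 -1.2 0 0 0" --pt "1 0 0 -1 0 0 0" --pt "1 0 0 -0.4 0 0 0" --pt "1 0 0 0 0 0 0"

```text
clock: 47.08
position: [0.542, 0.1326, 0.1045]
tool_rot: [[-0.157, -0.001, 0.988], [-0.988, 0.0, -0.157], [-0.0, -1.0, -0.001]]
contact_force: [0.2, 0.3, -0.3]
gripper_width: 0.363
```

Call:
arm_command --pt "1 0 0 -0.25 0 0 0" --pt "1 0 0 0 0 0 0" --pt "1 0 0 -0.15 0 0 0" --pt "1 0 0 0 0 0 0" --pt "1 0 0 -0.15 0 0 0" --pt "1 0 0 0 0 0 0"

```text
clock: 47.82
position: [0.5437, 0.133, 0.1001]
tool_rot: [[-0.157, 0.003, 0.988], [-0.988, 0.001, -0.157], [-0.002, -1.0, 0.003]]
contact_force: [-0.9, 0.1, -0.6]
gripper_width: 0.364
```

Call:
arm_command --pt "1 -0.1 0 -0.15 0 0.002 0" --pt "1 0 0 0 0 0 0" --pt "1 0 0 -0.1 0 0 0" --pt "1 0 0 0 0 0 0"

```text
clock: 48.32
position: [0.5441, 0.1336, 0.099]
tool_rot: [[-0.157, 0.004, 0.988], [-0.988, 0.002, -0.157], [-0.003, -1.0, 0.004]]
contact_force: [0.2, -0.7, 2.0]
gripper_width: 0.362
```

Green touches down. I'll release it, lift, and back off to the right for a final look.

Call:
arm_command --pt "0 0 0 0 0 0 0" --pt "-0.5 0 0 0 0 0 0" --pt "-1 0 0 0 0 0 0" --pt "-1 0 0 0 0 0 0" --pt "-1 0 0 2 0 0 0" --pt "-1 0 0 4 0 0 0" --pt "-1 -1 -2 4 0 0 0" --pt "-1 -2 -4 3 0 0 0" --pt "-1 -2 -4 2 0 0 0" --pt "-1 -1 -3 0 0 0 0" --pt "-1 0 0 0 0 0 0" --pt "-1 0 0 0 0 0 0"

```text
clock: 49.82
position: [0.4795, 0.0009, 0.2516]
tool_rot: [[-0.155, -0.0, 0.988], [-0.988, 0.001, -0.155], [-0.001, -1.0, -0.0]]
contact_force: [-0.6, -0.2, -0.1]
gripper_width: 0.996
```

Run:
```python
from h import *
a=-np.radians(8.93); o=np.array([.5554,.2131]); R=np.array([[np.cos(a),-np.sin(a)],[np.sin(a),np.cos(a)]])
for cam in ["wrist","top","scene"]:
    g=get_image(cam);W=world(g); cv2.imwrite(f"pics/z_{cam}.png",g["frame"][:,:,::-1])
    for c in ["yellow","red","blue","green"]:
        for k in ["tube","vial"]:
            m=masks_of(cam,f"{k}_{c}_center"); t=top_center(W,m[0]["mask"]) if m else None
            if t is not None: print(cam,k,c,round(m[0]["score"],2),t[:4],"rack frame",np.round((t[:2]-o)@R,4) if k=="tube" else "")
s=read_state();print(s["clock"],s["position"],s["contact_force"])
```

```text
wrist tube yellow 0.18 [0.5444 0.1328 0.1227 0.0181] rack frame [ 0.0016 -0.081 ]
wrist vial yellow 0.66 [ 0.4546 -0.1613  0.0698  0.0068] rack frame 
wrist vial red 0.61 [ 0.4632 -0.221   0.074   0.01  ] rack frame 
wrist tube blue 0.53 [0.5508 0.1751 0.0757 0.0087] rack frame [ 0.0014 -0.0383]
wrist vial blue 0.82 [ 0.4734 -0.2731  0.0737  0.0096] rack frame 
wrist tube green 0.92 [0.5446 0.1331 0.1227 0.0183] rack frame [ 0.0017 -0.0807]
top tube yellow 0.75 [0.5666 0.2917 0.1244 0.0181] rack frame [-0.0011  0.0794]
top tube red 0.77 [0.5598 0.2378 0.1242 0.018 ] rack frame [0.0005 0.0251]
top tube blue 0.94 [0.5524 0.1852 0.1245 0.018 ] rack frame [ 0.0014 -0.028 ]
top vial blue 0.48 [ 0.4722 -0.2738  0.0758  0.0097] rack frame 
top tube green 0.56 [0.5429 0.131  0.1245 0.0177] rack frame [ 0.0004 -0.083 ]
scene tube yellow 0.67 [0.5712 0.2917 0.1222 0.0172] rack frame [0.0034 0.0801]
scene vial yellow 0.41 [ 0.4544 -0.1661  0.0728  0.0113] rack frame 
scene tube red 0.92 [0.5634 0.2374 0.122  0.0187] rack frame [0.0041 0.0252]
scene vial red 0.41 [ 0.4643 -0.2204  0.0732  0.0097] rack frame 
scene tube blue 0.64 [0.5535 0.1867 0.1224 0.0182] rack frame [ 0.0022 -0.0264]
scene vial blue 0.55 [ 0.4758 -0.2721  0.0733  0.0072] rack frame 
scene tube green 0.84 [0.5449 0.1336 0.1221 0.0193] rack frame [ 0.002  -0.0802]
scene vial green 0.59 [ 0.4842 -0.3273  0.073   0.0107] rack frame 
51.175 [ 4.79137459e-01 -3.07436390e-06  2.51470992e-01] [-0.02967203 -0.08886037 -0.2934382 ]
```

View pics/z_scene.png

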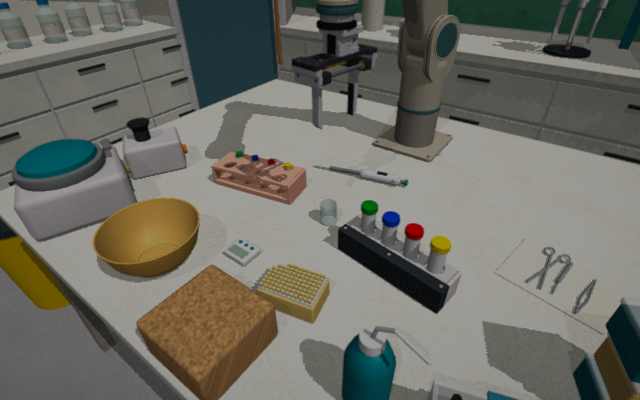

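View pics/z_wrist.png

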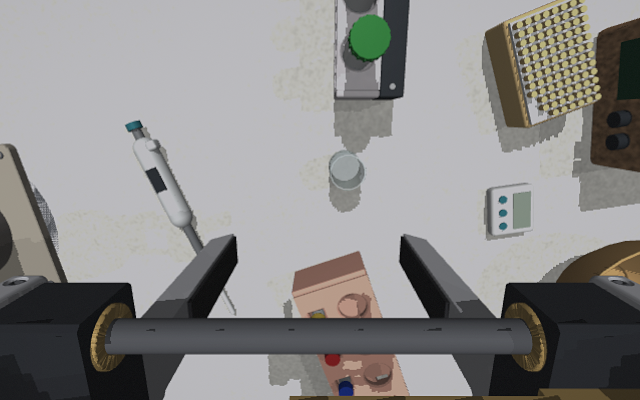

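The scene view shows all four tubes standing upright in the white rack: green (369,207), blue (391,218), red (413,231) and yellow (440,243). The vials still stand in the pink rack in the same order, and the gripper is clear. Handing in.

```bash
python3 -c "
from bench import *
print(hand_in())"
```

```text
the job is handed in; nothing more can be done
None
```

I moved the four tubes one at a time into the white magnetic rack, in the order of their vials from the left: yellow, red, blue, green. Each was gripped by its cap and lowered until it touched its seat, then released. I handed in at about 51 s of the 96 s allowed.

**Tubes:** In the last check, the top and scene cameras measured all four cap tops 122 to 124.5 mm above the bench, which means fully down. Each cap was within about 4 mm of its place. All four stood upright in the scene picture.

**Vials:** The scene camera found all four standing where they were, within about 3 mm of the first measurements. The exception is the yellow vial in the last wrist picture. It was partly hidden by the gripper and read about 7 mm off, but the scene camera put it within 2 mm.

**Disagreements:** The cameras differ from each other by 2 to 5 mm across the rack. In the last wrist picture the network also gave low-score false results: it took the green cap for the yellow tube and a spot in the rack for the blue one. I ignored these because the other cameras and the pictures contradict them.

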